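# Knock a stuck locket out of its die from below

## Robot

A 7-joint arm with a two-finger parallel gripper is mounted at the origin on the work surface. World frame = base frame: x ahead of the robot, y to its left, z up, the work surface at z = 0. Lengths are in m, angles in rad, forces in N, time in s.
With the tool pointing down it reaches from about 0.4 to 0.875 m from the base axis. Payload 4.4 kg.
Tool frame: the origin (TCP) lies midway between the tips of the shut fingers; the grasp point (between the pads) lies r.grasp_offset behind it (r.grasp_offset is the distance from the TCP to the grasp point, in m); y points along the fingers, z is the direction in which the jaws open and shut, and the axes are right-handed (so a half turn about y gives the same grasp; the last joint's range is limited). The gripper opens to 85 mm and grips with 20 to 120 N. Pads are 22 mm wide; open, the fingers measure 114 mm over their backs; the gripper's body (76 mm by 85 mm) begins 54 mm behind the grasp point. The pads swing forward as they close: fully open they stand 13 mm farther back than shut.
Start: joints at [-1.287, 0.628, 0.038, 1.517, -0.027, 0.996, -0.02], TCP at [0.223, 0.611, 0.231] pointing down, gripper open.
Joint ranges: [-3.06, 3.06], [-0.37, 2.12], [-1.25, 1.32], [0.18, 2.47], [-1.1, 4.24], [0.23, 1.98], [-2.94, 2.94]. Speed limits (rad/s): [2.57, 2.57, 3.14, 3.14, 3.14, 3.14, 3.14].

## Interface

Orientations are given as a rotation vector (axis times angle).
In Python, from plant import r gives the robot as it stands.
- The arm moves only by the tool arm_command, never from a script. Its argument "steps" is a list that holds one entry, the list of rows, each a list of 5 numbers: the closure, from 0 (fully open) to 1 (shut), then the shift along the tool's x, y, z scaled (see below), then the turn about the tool's y scaled (see below). A call has 1 to 20 rows; each row shifts and turns the commanded pose from where the row before left it, along the tool's axes as they then stand; what a row does not reach is not made up. The controller multiplies each number of a shift by 250 mm and each number of a turn by 2 rad. A row lasts 1/10 s, in which the tool goes at most 50 mm and 8.59 degrees, less where a joint would pass 70% of its speed; a pose out of reach is approached as far as the arm can. A call with a number of a shift or a turn outside -1 to 1 is refused whole. A call with a gripper value outside its range is refused whole. The fingers move at their own pace and stop on an object; "squeeze" is the grip in N (left out, the last holds). Time passes only in rows, so rows that do not move let the fingers close. It gives the time, the measured TCP pose, the force and the opening at its end, in the units of the state.
- r.get_obs(): the state, without advancing time (a new reading comes with each control period).
- r.camera(name): name is "scene" or "top" or "wrist"; returns a dict with "image" (400x640x3 uint8, red, green, blue), "intrinsics" (3x3 intrinsics, pixels), "T" (4x4, takes a point from camera to world coordinates); the wrist camera has in their place "T_tool_cam" (4x4, takes a point from camera to tool coordinates, whose origin is the TCP and whose axes are the tool frame's). Camera axes: x right, y down, z forward; pixel columns grow to the right and rows downward; lengths in m; the calibration is good to about 2 mm. A picture is of the moment at which its call begins: read the wrist's pose just before it. There is no depth.
- r.close_job(): hands the job in, once; it reports no verdict.
The state is a dict: "t": time; "q": joint angles; "qd": joint speeds; "effort": joint torques, N m; "position": TCP position; "tcp_rot": TCP orientation; "wrist_force": force on the tool from outside, world axes, zero at the start; "moment": the same for the moment, N m; "width": opening from 0.0 (shut) to 1.0 (fully open).
Only numpy, scipy, OpenCV 4.12 (cv2) and the standard library are available. Lean on these libraries where they do the work, as an engineer would, in place of code of your own. Each camera call takes 0.05 s, during which the arm holds its last target. There are 200 camera calls.

## Task

A round silver locket case is stuck in the pocket of the raised steel die. Take the red C-shaped knockout tool by its wooden handle, bring its rod in under the die from the open front, feel it up through the hole below the locket and push the locket up gently until you feel the brass collar come firmly home (about 10 N beyond the locket's drag) against the stop sleeve under the die; the locket then stands proud but stays in the pocket's mouth. Then draw the tool out and stand it upright on the brown leather mat again; push the locket only with the rod, never force the tool against the die with 20 N or more, and leave the loupe, graver and dish where they are.

Things in the scene. Friction and masses are not known exactly. Their poses are not given: they have to be found in the camera images.
- die: Raised steel die on a blue stand, fixed. Origin on the bench under the hole's centre; z up, -x is the open front. Block 60 (x) x 80 (y) x 24 mm, underside 85 mm, top 109 mm above the bench. Two side plates leave a tunnel 70 mm wide (y), 85 mm high, open at -x and +x; foot flanges reach 57 mm to each side (y). Top pocket: 36 mm across, 14 mm deep, with two brass spring keepers gripping the locket.
- hole (a point): Centre of the knockout hole's mouth in the die's underside, 85 mm above the bench; axes as the die's. The hole is vertical, 9.5 mm across with a 1 mm chamfer at most, 10 mm long, and opens into the middle of the pocket floor (95 mm above the bench). A steel stop sleeve (24 mm outside, 14 mm bore) surrounds it; it stands out 0 to 8.5 mm below the underside, differently each time, not measured.
- locket: Silver locket case, 34 mm across, 12 mm thick, with a green dome and white beads; origin at the centre of its underside, z its axis. It starts flat on the pocket floor, gripped by the keepers: it slides up against a steady drag of about 6 to 14 N (varies) and stays where it is left while its lower rim is in the keepers.
- tool: Red C-shaped tool, about 0.35 kg, standing upright. Origin on the rod's axis at the foot's underside; x forward (mouth of the C looks to +x), z up. Foot x -56 to +20 mm, 36 mm wide, 10 mm thick. Spine x -56 to -44, 20 mm wide. Top arm x -56 to +10, 118 to 128 mm high. Its centre of mass lies about 25 mm behind (-x) the handle.
- tool_grip (a point): Centre of the tool's wooden handle, an upright square post in line above the rod: 16 x 16 mm (sides along the tool's x and y), 42 mm tall, 128 to 170 mm above the foot's underside (this point 149 mm). Grasp from above across either pair of sides.
- rod_tip (a point): Centre of the upward rod's end, 89.7 mm straight below the handle's centre, 59.3 mm above the foot's underside. The rod is 8 mm across with a bevelled end and rises 21.3 mm above a brass collar (22 mm across, 6 mm thick) on a 12 mm shank. With the collar on the stop sleeve the tip is 2.8 to 11.3 mm above the pocket floor and the locket 0.8 to 9.3 mm proud of the die's top.
- foot (a point): Centre of the underside of the tool's foot, 18 mm behind (-x) the rod axis, 149 mm lower than the handle's centre; axes as the tool's.
- mat: Brown leather mat, 130 x 130 mm, 4 mm thick, fixed to the bench; origin at the centre of its underside. The tool starts on it.
- loupe: Bystander: black loupe, 34 mm across, 26 mm high, with a small steel clasp to its +x; origin under the black part. Loose.
- graver: Bystander: graver with a bulbous wooden handle and yellow shank, 137 mm long along its x, 34 mm high; origin below it, 30 mm from the handle's end. Loose.
- dish: Bystander: white ceramic dish, 70 mm across, 25 mm high; origin under its centre. Loose.
Things that resemble listed ones, but are neither listed nor needed, are in the scene too. Several things look just like the tool: the one meant starts farthest from the robot's base. Of the things that look like the die, the larger one is meant.

How it is judged:
On the way, in this order (a step that is already met when the one before it is completed fails the run):
1. the rod's tip is inside the hole from below (x of rod_tip in the frame of die between -0.003 and 0.003 m and y of rod_tip in the frame of die between -0.003 and 0.003 m and z of rod_tip in the frame of die above 0.088 m), for 0.05 s.
2. the collar presses on the stop with at least 5 N, with the locket pushed up by the rod (x of rod_tip in the frame of die between -0.003 and 0.003 m and y of rod_tip in the frame of die between -0.003 and 0.003 m and z of each of rod_tip, locket in the frame of die above 0.097 m and contact force between tool and die above 5 N), for 0.1 s.
At the end, for the whole second after the job is handed in: Pendant at rest, proud in its pocket mouth: underside 1.8 to 12.5 mm above the pocket floor, level within 7 degrees, within 3 mm of the pocket axis. Tool at rest, upright within 3 degrees, foot flat on the mat with its centre within 60 mm of the mat centre (z of locket in the frame of die between 0.0968 and 0.1075 m and horizontal distance between locket and die below 0.003 m and angle between locket's own z axis and vertical below 0.12 rad and linear speed of each of locket, tool below 0.01 m/s and horizontal distance between foot and mat below 0.06 m and height (world z) of foot between 0.001 and 0.007 m and angle between tool's own z axis and vertical below 0.05 rad); the robot touches nothing.
It fails at once if the tool presses on the die or its stand with more than 20 N (contact force between tool and die above 20 N).
It fails at once if the robot touches the locket (fingers or arm) (contact force between any of the fingers, the arm and locket above 0.5 N).
It fails at once if the locket leaves its pocket (horizontal distance between locket and die above 0.01 m or z of locket in the frame of die above 0.115 m).
It fails at once if the loupe, graver or dish is pushed more than 15 mm (distance of any of loupe, graver, dish from where it was at the start of the episode above 0.015 m).
It also fails if it takes over 72 s, if anything falls off the work surface, if the arm or the gripper's body presses on something with over 40 N, if the wrist force passes 120 N, or if a joint passes its speed limit or range.

## Working session

There is one attempt and no reset: what is moved stays moved. The work goes in short steps, Python scripts to look and compute and a tool call to move; the robot and the scene stay as the last step left them, time stands still between calls to the robot, and variables do not carry over. Pictures are saved under pics/ and viewed, about 8 in all and at most 12, crops included, and the job is handed in when it is done.

Besides the shell and the picture viewer there is one more tool, called after "Request:" as a command line: name --argument value ..., lists and objects as JSON in quotes. arm_command: Moves the arm, as the interface text tells. Its arguments: {"type":"object","properties":{"steps":{"type":"array","items":{"type":"array","items":{"type":"array","items":{"type":"number","minimum":-1,"maximum":1}}}},"squeeze":{"type":"number"}},"required":["steps"]}

```bash
mkdir -p pics; ls; cat > h.py <<'E'
import numpy as np, cv2
from scipy.spatial.transform import Rotation as R
from plant import r
def snap(n,f):
    o=r.get_obs(); c=r.camera(n); cv2.imwrite(f,c["image"][:,:,::-1]); 
    T=c.get("T")
    if T is None:
        W=np.eye(4);W[:3,:3]=R.from_rotvec(o["tcp_rot"]).as_matrix();W[:3,3]=o["position"];T=W@c["T_tool_cam"]
    np.savez(f[:-4]+".npz",K=c["intrinsics"],T=T); return c
def px(f,u,v,z):
    d=np.load(f);K,T=d["K"],d["T"];ray=T[:3,:3]@np.linalg.solve(K,[u,v,1]);o=T[:3,3]
    return o+ray*(z-o[2])/ray[2]
def proj(f,p):
    d=np.load(f);K,T=d["K"],d["T"];q=K@(T[:3,:3].T@(np.array(p)-T[:3,3]));return q[:2]/q[2]
def crop(f,g,x,y,w,h,s): cv2.imwrite(g,cv2.resize(cv2.imread(f)[y:y+h,x:x+w],None,fx=s,fy=s,interpolation=cv2.INTER_CUBIC))
E
python3 - <<'E'
from h import *
for n in("scene","top"):
    snap(n,f"pics/{n}.png")
    d=np.load(f"pics/{n}.npz");print(n,d["K"].round(1).tolist(),d["T"].round(3).tolist())
o=r.get_obs();print({k:np.round(v,3).tolist() for k,v in o.items()},r.grasp_offset)
print(R.from_rotvec(o["tcp_rot"]).as_matrix().round(3))
E
```

```text
pics
scene [[403.0, 0.0, 319.2], [0.0, 403.0, 198.6], [0.0, 0.0, 1.0]] [[-0.558, 0.55, -0.622, 1.213], [0.83, 0.386, -0.403, 0.453], [0.018, -0.741, -0.671, 0.823], [0.0, 0.0, 0.0, 1.0]]
top [[478.1, 0.0, 321.3], [0.0, 478.1, 203.4], [0.0, 0.0, 1.0]] [[0.003, -0.989, 0.148, 0.396], [-1.0, -0.002, 0.006, 0.02], [-0.005, -0.148, -0.989, 1.175], [0.0, 0.0, 0.0, 1.0]]
{'t': 0.1, 'q': [-1.287, 0.629, 0.038, 1.518, -0.027, 0.996, -0.02], 'qd': [0.001, -0.001, -0.0, -0.003, 0.0, -0.001, 0.001], 'effort': [0.003, -56.453, 1.231, -19.397, 0.011, 0.005, 0.0], 'position': [0.223, 0.61, 0.23], 'tcp_rot': [-1.555, 0.275, -0.274], 'wrist_force': [-0.283, 0.158, -0.431], 'moment': [0.031, 0.045, -0.025], 'width': 0.998} 0.0187
[[ 0.939 -0.001  0.343]
 [-0.343 -0.002  0.939]
 [-0.    -1.    -0.002]]
```

View pics/top.png

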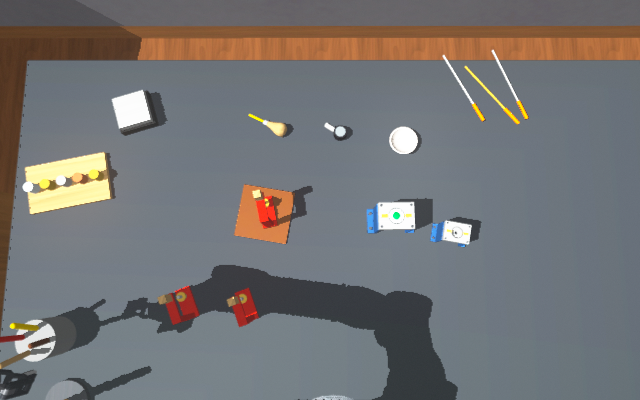

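View pics/scene.png

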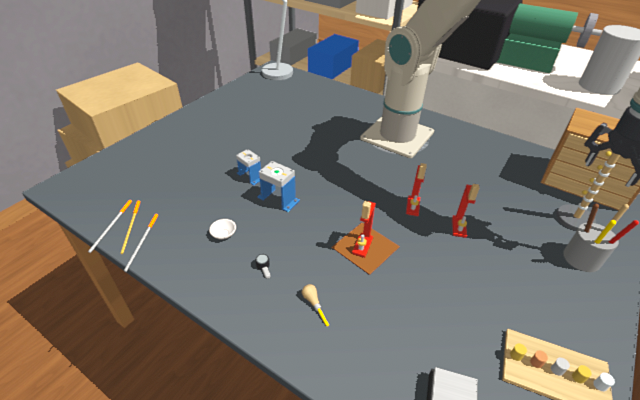

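The tool candidates in the top picture are at (265,212) on the mat, (180,305) and (243,307). The mat one is farthest from the base at about (330,400). The die candidates are (396,216), which is larger and holds the green locket, and (456,232), which is smaller. I'll confirm these in an enlarged crop.

```bash
python3 - <<'E'
from h import *
im=cv2.imread("pics/top.png")
f=lambda x,y,w,h,s:cv2.resize(im[y:y+h,x:x+w],None,fx=s,fy=s,interpolation=cv2.INTER_CUBIC)
a=f(230,180,70,65,6);b=f(362,190,66,65,6)
cv2.imwrite("pics/c1.png",np.hstack([a,b[:, :380]]))
im=cv2.imread("pics/scene.png")
a=f(330,195,75,80,5);b=f(250,150,60,80,5)
cv2.imwrite("pics/c2.png",np.hstack([a,b]))
for u,v in((265,212),(180,305),(243,307)):
  p=px("pics/top.npz",u,v,.08);print(p.round(3),np.hypot(p[0],p[1]).round(3))
E
```

```text
[0.539 0.156 0.08 ] 0.561
[0.327 0.343 0.08 ] 0.474
[0.324 0.201 0.08 ] 0.381
```

View pics/c1.png

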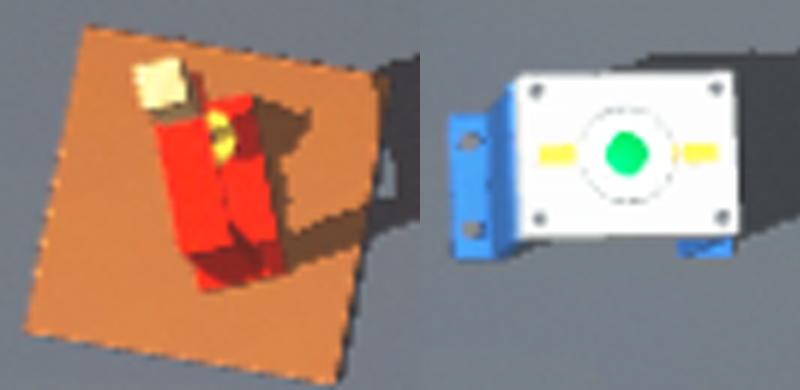

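View pics/c2.png

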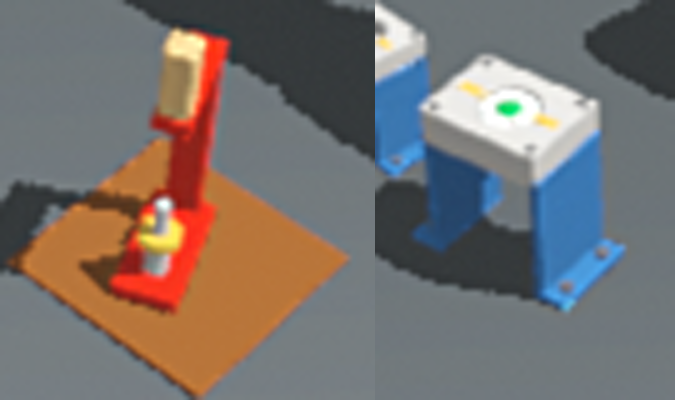

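The tool on the mat is the meant one (0.56 m against 0.47 and 0.38 m), and its mouth points away from the robot. The large die's long side lies along world y. Next I need coarse poses.

```bash
python3 - <<'E'
from h import *
t="pics/top.npz"
print("handle",px(t,256.8,193.8,.174))
b=lambda x,y:(362+(x-420)/6-.4,190+y/6-.4)
P=np.array([px(t,*b(*q),.109) for q in((537,90),(716,88),(722,217),(540,218))]);print(P.round(4),P.mean(0))
print("edges",[px(t,*b(*q),.109).round(4) for q in((520,72),(735,70),(740,237),(520,235))])
m=lambda x,y:(230+x/6-.4,180+y/6-.4)
M=np.array([px(t,*m(*q),.004) for q in((85,27),(380,75),(337,383),(25,330))]);print("mat",M.round(4),M.mean(0))
A=[px(t,*m(*q),.132) for q in((155,125),(185,245))];print("arm edge",A)
print("dish,loupe,graver",[px(t,*q,.02).round(3) for q in((404,140),(340,131),(275,127))])
c=r.camera("wrist");print(c["T_tool_cam"].round(3),c["intrinsics"].round(1).tolist())
E
```

```text
handle [0.56542652 0.16302436 0.174     ]
[[ 0.5524 -0.1085  0.109 ]
 [ 0.5533 -0.1757  0.109 ]
 [ 0.5047 -0.1767  0.109 ]
 [ 0.5042 -0.1089  0.109 ]] [ 0.52866272 -0.14243165  0.109     ]
edges [array([ 0.5592, -0.1022,  0.109 ]), array([ 0.5602, -0.183 ,  0.109 ]), array([ 0.4973, -0.1832,  0.109 ]), array([ 0.4978, -0.1013,  0.109 ])]
mat [[0.6187 0.2204 0.004 ]
 [0.5988 0.0975 0.004 ]
 [0.4712 0.1135 0.004 ]
 [0.4925 0.2415 0.004 ]] [0.54531273 0.16822284 0.004     ]
arm edge [array([0.55767676, 0.17169811, 0.132     ]), array([0.51325035, 0.1596609 , 0.132     ])]
dish,loupe,graver [array([ 0.728, -0.179,  0.02 ]), array([ 0.751, -0.019,  0.02 ]), array([0.761, 0.143, 0.02 ])]
[[-0.002  0.954  0.3   -0.076]
 [ 0.001 -0.3    0.954 -0.143]
 [ 1.     0.002 -0.     0.002]
 [ 0.     0.     0.     1.   ]] [[321.3, 0.0, 317.0], [0.0, 321.3, 199.2], [0.0, 0.0, 1.0]]
```

Request:
arm_command --steps '[[[0, 0, -0.05, 0, 0.07], [0, 0, -0.05, 0, 0.07], [0, 0, -0.05, 0, 0.07], [0, 0, -0.05, 0, 0.07], [0, 0, -0.05, 0, 0.07], [0, 0, -0.05, 0, 0.07], [0, 0, -0.02, 0, 0.06]]]'

```text
t: 0.85
position: [0.2228, 0.611, 0.3124]
tcp_rot: [-1.318, 1.019, -1.018]
wrist_force: [-0.2, 0.7, -1.1]
width: 1.001
```

Request:
arm_command --steps '[[[0, 0.13, 0, 0.053, 0], [0, 0.13, 0, 0.053, 0], [0, 0.13, 0, 0.053, 0], [0, 0.13, 0, 0.053, 0], [0, 0.13, 0, 0.053, 0], [0, 0.13, 0, 0.053, 0], [0, 0.13, 0, 0.053, 0], [0, 0.13, 0, 0.053, 0], [0, 0.13, 0, 0.053, 0], [0, 0.13, 0, 0.053, 0], [0, 0.13, 0, 0.053, 0], [0, 0.13, 0, 0.053, 0], [0, 0.13, 0, 0.053, 0], [0, 0.13, 0, 0.053, 0], [0, 0.13, 0, 0.053, 0], [0, 0.13, 0, 0.063, 0], [0, 0, 0, 0, 0], [0, 0, 0, 0, 0]]]'

```text
t: 2.65
position: [0.5642, 0.1628, 0.3109]
tcp_rot: [-1.321, 1.017, -1.016]
wrist_force: [0.1, 0.7, -0.0]
width: 0.996
```

```bash
python3 - <<'E'
from h import *
snap("wrist","pics/w1.png")
o=r.get_obs();print(o["t"],o["position"],o["q"],R.from_rotvec(o["tcp_rot"]).as_matrix().round(3))
E
```

```text
2.7 [0.56360595 0.16418116 0.31086595] [-0.57699995  0.48177637  0.38492683  1.59937811 -0.19742493  1.10007621
  0.11950869] [[ 0.258 -0.001  0.966]
 [-0.966  0.001  0.258]
 [-0.001 -1.    -0.001]]
```

View pics/w1.png

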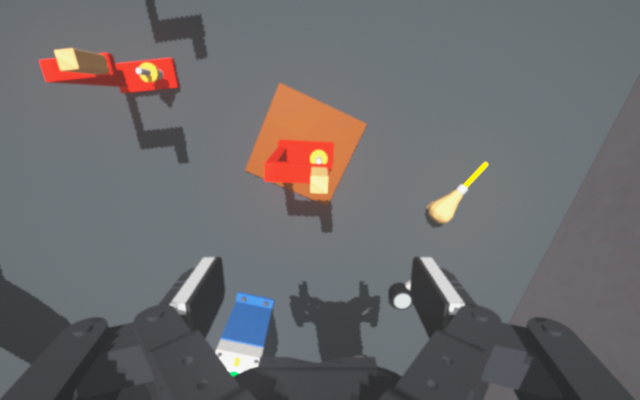

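```bash
python3 - <<'E'
from h import *
im=cv2.imread("pics/w1.png")
f=lambda x,y,w,h,s:cv2.resize(im[y:y+h,x:x+w],None,fx=s,fy=s,interpolation=cv2.INTER_CUBIC)
cv2.imwrite("pics/c3.png",f(240,130,100,75,8))
print(proj("pics/w1.npz",[.5654,.163,.174]),proj("pics/w1.npz",[.5654,.163,.132]))
E
```

```text
[316.21393438 188.42513305] [316.32148898 177.48803524]
```

View pics/c3.png

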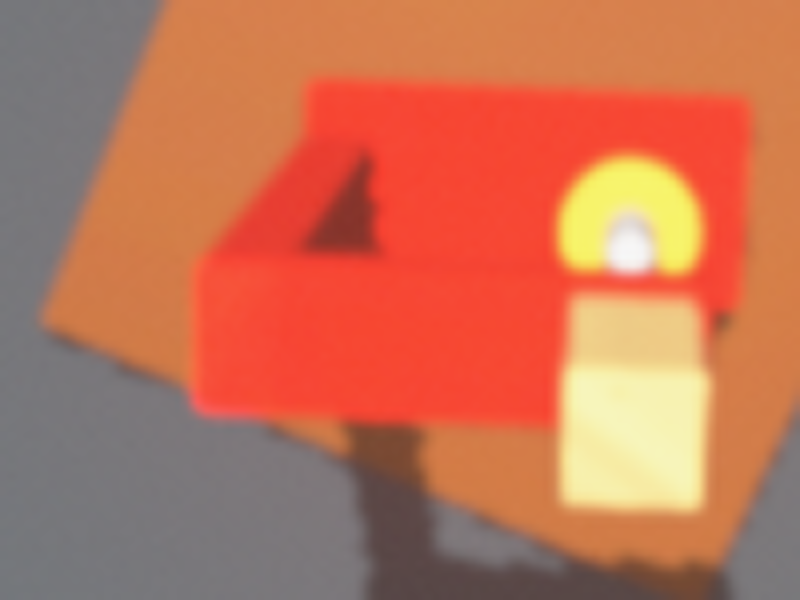

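```bash
python3 - <<'E'
from h import *
w="pics/w1.npz"
c=lambda x,y:(240+x/8-.44,130+y/8-.44)
H=np.array([px(w,*c(*q),.174) for q in((562,370),(710,373),(704,512),(560,505))]);print("handle",H.round(4).tolist(),H.mean(0))
print("side lens",np.linalg.norm(np.diff(H,axis=0),axis=1))
print("rod",px(w,*c(631,243),.0633))
def hd(a,b,z):
    d=px(w,*c(*b),z)-px(w,*c(*a),z);return np.degrees(np.arctan2(d[1],d[0])),np.linalg.norm(d)
print("foot back edge",hd((310,82),(748,98),.014),"arm",hd((200,410),(556,425),.132))
M=px(w,265.5-.0,170.5,.004);print(M)
E
```

```text
handle [[0.5569, 0.1728, 0.174], [0.5729, 0.1767, 0.174], [0.5766, 0.161, 0.174], [0.5606, 0.1576, 0.174]] [0.56674795 0.16702338 0.174     ]
side lens [0.01650917 0.01616938 0.01634815]
rod [0.56633391 0.16895863 0.0633    ]
foot back edge (np.float64(12.848422437519131), np.float64(0.07431291678965872)) arm (np.float64(12.436718437203876), np.float64(0.045905426305650865))
[0.50034348 0.12428358 0.004     ]
```

Request:
arm_command --steps '[[[0, -0.008, 0, 0.012, 0.02], [0, 0, 0.08, 0, 0], [0, 0, 0.08, 0, 0], [0, 0, 0.08, 0, 0], [0, 0, 0.08, 0, 0], [0, 0, 0.08, 0, 0], [0, 0, 0.08, 0, 0], [0, 0, 0.08, 0, 0], [0, 0, 0.05, 0, 0], [0, 0, 0.04, 0, 0], [0, 0, 0.04, 0, 0], [0, 0, 0, 0, 0], [0, 0, 0, 0, 0]]]'

```text
t: 4.0
position: [0.5667, 0.1664, 0.1391]
tcp_rot: [-1.305, 1.045, -1.045]
wrist_force: [0.9, 0.3, -0.1]
width: 0.994
```

```bash
python3 - <<'E'
from h import *
snap("wrist","pics/w2.png")
snap("scene","pics/s2.png")
o=r.get_obs();print(o["t"],o["position"],R.from_rotvec(o["tcp_rot"]).as_matrix().round(3))
im=cv2.imread("pics/w2.png")[150:400,120:520];b=cv2.resize(cv2.imread("pics/s2.png")[150:290,310:450],(390,390))
a=cv2.resize(im,(624,390));cv2.imwrite("pics/c4.png",np.hstack([a,b])[:,:800] if 0 else cv2.resize(np.hstack([a,b]),(800,308)))
E
```

```text
4.1 [0.56709647 0.16638587 0.13949978] [[ 0.219  0.001  0.976]
 [-0.976  0.     0.219]
 [-0.    -1.     0.001]]
```

View pics/c4.png

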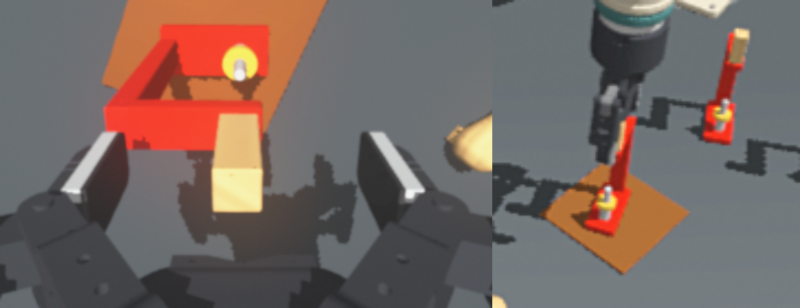

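The handle stands between the open pads, roughly centred, so I'm closing now.

Request:
arm_command --steps '[[[1, 0, 0, 0, 0], [1, 0, 0, 0, 0], [1, 0, 0, 0, 0], [1, 0, 0, 0, 0], [1, 0, 0, 0, 0], [1, 0, 0, 0, 0], [1, 0, 0, 0, 0], [1, 0, 0, 0, 0], [1, 0, 0, 0, 0], [1, 0, 0, 0, 0]]]' --squeeze 100

```text
t: 5.1
position: [0.5663, 0.1663, 0.139]
tcp_rot: [-1.306, 1.045, -1.045]
wrist_force: [-1.9, -1.3, 5.1]
width: 0.173
```

Request:
arm_command --steps '[[[1, 0, -0.02, 0, 0], [1, 0, -0.04, 0, 0], [1, 0, -0.06, 0, 0], [1, 0, -0.06, 0, 0], [1, 0, 0, 0, 0], [1, 0, 0, 0, 0], [1, 0, 0, 0, 0]]]'

```text
t: 5.8
position: [0.5659, 0.1663, 0.183]
tcp_rot: [-1.307, 1.046, -1.044]
wrist_force: [-0.1, 0.3, -3.7]
width: 0.167
```

```bash
python3 - <<'E'
from h import *
snap("wrist","pics/w3.png")
o=r.get_obs();print({k:np.round(v,4).tolist() for k,v in o.items()})
crop("pics/w3.png","pics/c5.png",160,130,280,210,2.8)
E
```

```text
{'t': 5.85, 'q': [-0.5494, 0.6222, 0.3438, 1.7472, -0.2718, 0.8209, 0.1428], 'qd': [0.0016, 0.0019, 0.0003, -0.0026, 0.002, -0.0, -0.0009], 'effort': [-0.0006, -53.7021, 5.4542, -17.2503, 0.0225, 0.0858, 0.0004], 'position': [0.5659, 0.1662, 0.1829], 'tcp_rot': [-1.3071, 1.0459, -1.0443], 'wrist_force': [0.5633, -0.8673, -3.3653], 'moment': [0.02, -0.0781, -0.0187], 'width': 0.1748}
```

View pics/c5.png

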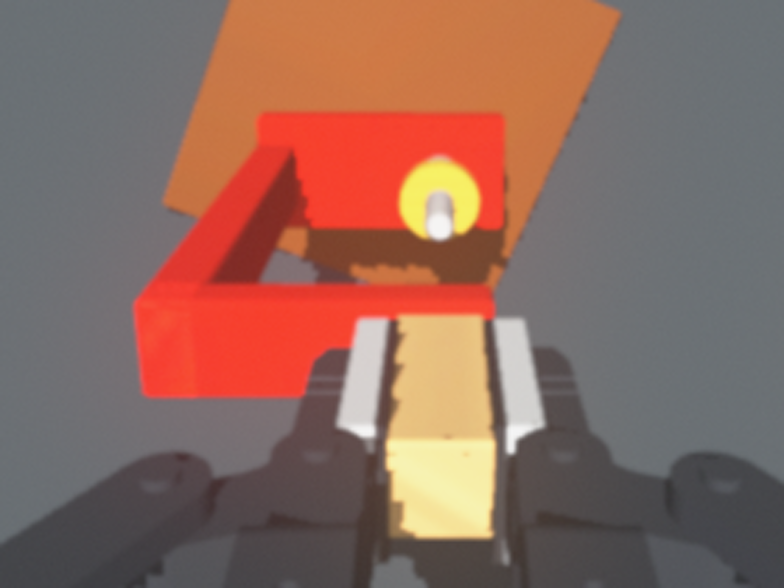

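```bash
python3 - <<'E'
from h import *
w="pics/w3.npz";o=r.get_obs();Rm=R.from_rotvec(o["tcp_rot"]).as_matrix()
c=lambda x,y:(160+x/2.8-.3,130+y/2.8-.3)
for n,q,z in(("tip",(438,230),.1073),("collar",(439,200),.086)):
    p=px(w,*c(*q),z);print(n,p,Rm.T@(p-o["position"]))
H=np.array([px(w,*c(*q),.218) for q in((387,437),(495,438),(492,540),(387,537))]).mean(0);print("handle",H,Rm.T@(H-o["position"]))
print(Rm.round(4))
E
```

```text
tip [0.5672488  0.16598967 0.1073    ] [0.00050633 0.07558178 0.00139319]
collar [0.56716833 0.16729382 0.086     ] [-0.00078667  0.09688122  0.00163668]
handle [0.56766897 0.16724751 0.218     ] [-0.00061358 -0.03511938  0.00189107]
[[ 2.192e-01 -1.600e-03  9.757e-01]
 [-9.757e-01 -5.000e-04  2.192e-01]
 [ 1.000e-04 -1.000e+00 -1.700e-03]]
```

Request:
arm_command --steps '[[[1, 0, 0, 0, 0.03], [1, 0, 0, 0, 0.046], [1, 0, 0, 0, 0.03], [1, 0.06, 0, -0.0935, 0], [1, 0.06, 0, -0.0935, 0], [1, 0.06, 0, -0.0935, 0], [1, 0.06, 0, -0.0935, 0], [1, 0.06, 0, -0.0935, 0], [1, 0.06, 0, -0.0935, 0], [1, 0.11, 0, 0, 0], [1, 0.11, 0, 0, 0], [1, 0.11, 0, 0, 0], [1, 0.11, 0, 0, 0], [1, 0.11, 0, 0, 0], [1, 0.11, 0, 0, 0], [1, 0.11, 0, 0, 0], [1, 0.06, 0, 0, 0], [1, 0.04, 0, 0, 0], [1, 0, 0, 0, 0], [1, 0, 0, 0, 0]]]'

```text
t: 7.85
position: [0.4288, -0.1415, 0.1835]
tcp_rot: [-1.214, 1.203, -1.201]
wrist_force: [0.2, -0.5, -3.6]
width: 0.172
```

```bash
python3 - <<'E'
from h import *
snap("wrist","pics/w4.png")
o=r.get_obs();print({k:np.round(v,4).tolist() for k,v in o.items()})
print(R.from_rotvec(o["tcp_rot"]).as_matrix().round(4))
crop("pics/w4.png","pics/c6.png",300,100,260,195,3)
E
```

```text
{'t': 7.9, 'q': [-0.0237, 0.4512, 0.3904, 2.109, -0.286, 0.6321, 0.5744], 'qd': [-0.0091, -0.0029, -0.0023, -0.0016, 0.003, -0.0028, 0.0018], 'effort': [0.5529, -39.7868, 4.2594, -13.8545, 0.0734, 0.0462, 0.0007], 'position': [0.4289, -0.1412, 0.1835], 'tcp_rot': [-1.2139, 1.2027, -1.2005], 'wrist_force': [-0.8859, 0.7187, -3.2101], 'moment': [-0.0251, -0.0634, -0.0021], 'width': 0.1717}
[[ 1.030e-02 -8.000e-04  9.999e-01]
 [-9.999e-01  1.000e-03  1.030e-02]
 [-1.000e-03 -1.000e+00 -8.000e-04]]
```

View pics/c6.png

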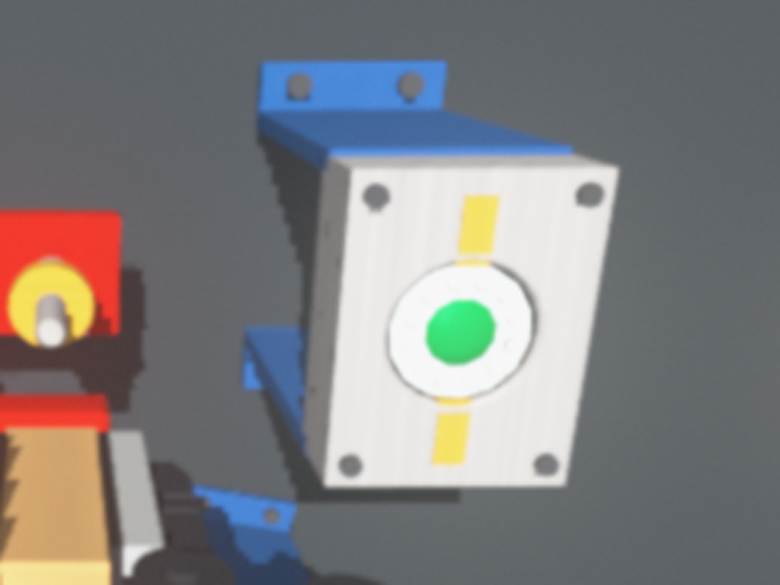

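```bash
python3 - <<'E'
from h import *
w="pics/w4.npz";o=r.get_obs();Rm=R.from_rotvec(o["tcp_rot"]).as_matrix()
c=lambda x,y:(300+x/3-.33,100+y/3-.33)
P=lambda L,z:np.array([px(w,*c(*q),z) for q in L])
B=P([(376,197),(590,195),(546,465),(350,466)],.109);C=P([(352,167),(619,168),(567,486),(324,486)],.109)
for n,X in(("bolts",B),("corners",C)):
    print(n,X.round(4).tolist(),X.mean(0).round(4))
    e=(X[1]-X[0])+(X[2]-X[3]);f=(X[0]-X[3])+(X[1]-X[2]);print(" yaw",np.degrees(np.arctan2(e[1],e[0])),np.degrees(np.arctan2(-f[0],f[1])),np.linalg.norm(e)/2,np.linalg.norm(f)/2)
t=px(w,*c(50,331),.1075);col=px(w,*c(50,304),.0863);print("tip",t,"collar",col, "tcp",o["position"])
print("locket top rim",P([(462,331)],.107))
for n,X in(("bolts",B),("corners",C)): print((Rm.T@(X.mean(0)-t)).round(4),(Rm.T@(X.mean(0)-o["position"])).round(4))
E
```

```text
bolts [[0.5042, -0.1066, 0.109], [0.5531, -0.1056, 0.109], [0.5543, -0.1739, 0.109], [0.5053, -0.1747, 0.109]] [ 0.5292 -0.1402  0.109 ]
 yaw 1.0696933366581027 0.952250592973833 0.04891311980654976 0.06828595546109924
corners [[0.498, -0.0997, 0.109], [0.5586, -0.0993, 0.109], [0.5605, -0.1797, 0.109], [0.4994, -0.1804, 0.109]] [ 0.5291 -0.1398  0.109 ]
 yaw 0.5286363362487561 1.1687220857722431 0.0608521098267644 0.0805544906795472
tip [ 0.43000246 -0.14037708  0.1075    ] collar [ 0.4299611  -0.14032637  0.0863    ] tcp [ 0.42891161 -0.14118142  0.18354728]
locket top rim [[ 0.52930556 -0.13945004  0.107     ]]
[ 0.0008 -0.0016  0.0992] [1.000e-04 7.450e-02 1.004e-01]
[ 0.0004 -0.0016  0.0991] [-0.0003  0.0745  0.1003]
```

Request:
arm_command --steps '[[[1, 0.002, 0.05, 0, -0.003], [1, 0, 0.052, 0, 0], [1, 0, 0.05, 0, 0], [1, 0, 0, 0.04, 0], [1, 0, 0, 0.05, 0], [1, 0, 0, 0.05, 0], [1, 0, 0, 0.05, 0], [1, 0, 0, 0.05, 0], [1, 0, 0, 0.05, 0], [1, 0, 0, 0.05, 0], [1, 0, 0, 0.035, 0], [1, 0, 0, 0.021, 0], [1, 0, 0, 0, 0], [1, 0, 0, 0, 0], [1, 0, 0, 0, 0]]]'

```text
t: 9.4
position: [0.5273, -0.1415, 0.1458]
tcp_rot: [-1.217, 1.199, -1.198]
wrist_force: [-0.8, -0.6, -4.0]
width: 0.178
```

```bash
python3 - <<'E'
from h import *
snap("scene","pics/s3.png")
o=r.get_obs();print({k:np.round(v,4).tolist() for k,v in o.items() if k in("t","position","wrist_force","moment","tcp_rot")})
W=[r.get_obs()["wrist_force"] for _ in range(5)];print(np.round(W,2).tolist())
E
```

```text
{'t': 9.45, 'position': [0.5274, -0.1416, 0.1458], 'tcp_rot': [-1.2163, 1.1991, -1.1982], 'wrist_force': [-0.5011, -0.3805, -4.111], 'moment': [-0.0316, -0.109, 0.0237]}
[[-0.5, -0.38, -4.11], [-0.5, -0.38, -4.11], [-0.5, -0.38, -4.11], [-0.5, -0.38, -4.11], [-0.5, -0.38, -4.11]]
```

Request:
arm_command --steps '[[[1, -0.003, -0.01, 0.002, 0], [1, 0, -0.01, 0, 0], [1, 0, -0.01, 0, 0], [1, 0, -0.01, 0, 0], [1, 0, -0.01, 0, 0], [1, 0, 0, 0, 0], [1, 0, 0, 0, 0]]]'

```text
t: 10.15
position: [0.5285, -0.1407, 0.1583]
tcp_rot: [-1.216, 1.198, -1.198]
wrist_force: [0.3, -0.1, -3.6]
width: 0.173
```

Request:
arm_command --steps '[[[1, 0, -0.004, 0, 0], [1, 0, 0, 0, 0], [1, 0, 0, 0, 0]]]'

```text
t: 10.45
position: [0.5285, -0.1407, 0.1592]
tcp_rot: [-1.216, 1.198, -1.198]
wrist_force: [0.1, 0.5, -3.9]
width: 0.169
```

Request:
arm_command --steps '[[[1, 0, -0.004, 0, 0], [1, 0, 0, 0, 0], [1, 0, 0, 0, 0]]]'

```text
t: 10.75
position: [0.5286, -0.1407, 0.1603]
tcp_rot: [-1.216, 1.198, -1.198]
wrist_force: [0.2, -0.2, -3.2]
width: 0.169
```

Request:
arm_command --steps '[[[1, 0, -0.004, 0, 0], [1, 0, 0, 0, 0], [1, 0, 0, 0, 0]]]'

```text
t: 11.05
position: [0.5286, -0.1407, 0.1613]
tcp_rot: [-1.216, 1.198, -1.198]
wrist_force: [0.3, 0.7, -4.0]
width: 0.172
```

Request:
arm_command --steps '[[[1, 0, -0.004, 0, 0], [1, 0, 0, 0, 0], [1, 0, 0, 0, 0]]]'

```text
t: 11.35
position: [0.5284, -0.1406, 0.1623]
tcp_rot: [-1.216, 1.198, -1.198]
wrist_force: [-0.5, -0.3, -4.2]
width: 0.169
```

Request:
arm_command --steps '[[[1, 0, -0.004, 0, 0], [1, 0, 0, 0, 0], [1, 0, 0, 0, 0]]]'

```text
t: 11.65
position: [0.5283, -0.1406, 0.1633]
tcp_rot: [-1.216, 1.198, -1.198]
wrist_force: [-1.0, 0.2, -4.1]
width: 0.167
```

Request:
arm_command --steps '[[[1, 0, -0.004, 0, 0], [1, 0, -0.004, 0, 0], [1, 0, 0, 0, 0], [1, 0, 0, 0, 0]]]'

```text
t: 12.05
position: [0.5283, -0.1406, 0.1653]
tcp_rot: [-1.216, 1.199, -1.198]
wrist_force: [-1.3, 0.2, -2.9]
width: 0.173
```

Request:
arm_command --steps '[[[1, 0, -0.004, 0, 0], [1, 0, -0.004, 0, 0], [1, 0, 0, 0, 0], [1, 0, 0, 0, 0]]]'

```text
t: 12.45
position: [0.5283, -0.1407, 0.1673]
tcp_rot: [-1.216, 1.198, -1.198]
wrist_force: [-1.3, -0.1, -3.5]
width: 0.17
```

Request:
arm_command --steps '[[[1, 0, -0.004, 0, 0], [1, 0, -0.004, 0, 0], [1, 0, 0, 0, 0], [1, 0, 0, 0, 0]]]'

```text
t: 12.85
position: [0.5284, -0.1407, 0.1693]
tcp_rot: [-1.216, 1.198, -1.198]
wrist_force: [-1.5, 0.3, -3.5]
width: 0.17
```

Request:
arm_command --steps '[[[1, 0, -0.004, -0.002, 0], [1, 0, 0, 0, 0], [1, 0, 0, 0, 0]]]'

```text
t: 13.15
position: [0.5282, -0.1407, 0.1704]
tcp_rot: [-1.216, 1.198, -1.198]
wrist_force: [-1.2, 0.2, -3.0]
width: 0.173
```

Request:
arm_command --steps '[[[1, 0, -0.002, 0, 0], [1, 0, 0, 0, 0], [1, 0, 0, 0, 0]]]'

```text
t: 13.45
position: [0.5282, -0.1407, 0.1707]
tcp_rot: [-1.216, 1.198, -1.198]
wrist_force: [-0.8, -0.4, -5.6]
width: 0.171
```

Request:
arm_command --steps '[[[1, 0, -0.002, 0, 0], [1, 0, 0, 0, 0], [1, 0, 0, 0, 0]]]'

```text
t: 13.75
position: [0.5281, -0.1406, 0.171]
tcp_rot: [-1.216, 1.198, -1.198]
wrist_force: [0.6, 0.4, -9.9]
width: 0.173
```

Request:
arm_command --steps '[[[1, 0, -0.002, 0, 0], [1, 0, 0, 0, 0], [1, 0, 0, 0, 0]]]'

```text
t: 14.05
position: [0.5279, -0.1406, 0.1715]
tcp_rot: [-1.217, 1.198, -1.198]
wrist_force: [0.8, 0.0, -12.5]
width: 0.172
```

Request:
arm_command --steps '[[[1, 0, -0.002, 0, 0], [1, 0, 0, 0, 0], [1, 0, 0, 0, 0]]]'

```text
t: 14.35
position: [0.5279, -0.1407, 0.1723]
tcp_rot: [-1.216, 1.198, -1.198]
wrist_force: [1.3, 0.2, -11.4]
width: 0.171
```

Request:
arm_command --steps '[[[1, 0, -0.002, 0, 0], [1, 0, 0, 0, 0], [1, 0, 0, 0, 0]]]'

```text
t: 14.65
position: [0.528, -0.1407, 0.1729]
tcp_rot: [-1.216, 1.198, -1.198]
wrist_force: [-0.9, -1.0, -10.9]
width: 0.17
```

Request:
arm_command --steps '[[[1, 0, -0.002, 0, 0], [1, 0, 0, 0, 0], [1, 0, 0, 0, 0]]]'

```text
t: 14.95
position: [0.528, -0.1407, 0.1734]
tcp_rot: [-1.216, 1.198, -1.198]
wrist_force: [0.2, -0.0, -9.0]
width: 0.174
```

Request:
arm_command --steps '[[[1, 0, -0.002, 0, 0], [1, 0, 0, 0, 0], [1, 0, 0, 0, 0]]]'

```text
t: 15.25
position: [0.528, -0.1407, 0.1738]
tcp_rot: [-1.216, 1.198, -1.198]
wrist_force: [-0.2, -0.0, -11.0]
width: 0.175
```

Request:
arm_command --steps '[[[1, 0, -0.002, 0, 0], [1, 0, 0, 0, 0], [1, 0, 0, 0, 0]]]'

```text
t: 15.55
position: [0.528, -0.1407, 0.1743]
tcp_rot: [-1.216, 1.198, -1.198]
wrist_force: [0.0, -0.2, -10.9]
width: 0.175
```

Request:
arm_command --steps '[[[1, 0, -0.002, 0, 0], [1, 0, 0, 0, 0], [1, 0, 0, 0, 0]]]'

```text
t: 15.85
position: [0.528, -0.1407, 0.1748]
tcp_rot: [-1.216, 1.198, -1.198]
wrist_force: [0.9, 0.9, -10.6]
width: 0.173
```

Request:
arm_command --steps '[[[1, 0, -0.002, 0, 0], [1, 0, 0, 0, 0], [1, 0, 0, 0, 0]]]'

```text
t: 16.15
position: [0.528, -0.1406, 0.1751]
tcp_rot: [-1.216, 1.198, -1.198]
wrist_force: [1.0, 0.3, -13.5]
width: 0.175
```

Request:
arm_command --steps '[[[1, 0, -0.002, 0, 0], [1, 0, 0, 0, 0], [1, 0, 0, 0, 0]]]'

```text
t: 16.45
position: [0.5278, -0.1406, 0.1752]
tcp_rot: [-1.217, 1.199, -1.198]
wrist_force: [2.4, -0.8, -21.7]
width: 0.173
```

Request:
arm_command --steps '[[[1, 0, 0, 0, 0], [1, 0, 0, 0, 0], [1, 0, 0, 0, 0]]]'

```text
t: 16.75
position: [0.5278, -0.1406, 0.1753]
tcp_rot: [-1.217, 1.199, -1.198]
wrist_force: [1.7, 0.7, -26.2]
width: 0.168
```

The collar is home, about 11–15 N beyond the 7–8 N drag. Lowering now.

Request:
arm_command --steps '[[[1, 0, 0.004, 0, 0], [1, 0, 0.008, 0, 0], [1, 0, 0.012, 0, 0], [1, 0, 0.012, 0, 0], [1, 0, 0.012, 0, 0], [1, 0, 0.012, 0, 0], [1, 0, 0.016, 0, 0], [1, 0, 0.016, 0, 0], [1, 0, 0.016, 0, 0], [1, 0, 0.01, 0, 0], [1, 0, 0, 0, 0], [1, 0, 0, 0, 0]]]'

```text
t: 17.95
position: [0.5281, -0.1408, 0.1463]
tcp_rot: [-1.216, 1.198, -1.198]
wrist_force: [-0.4, -0.3, -3.1]
width: 0.169
```

Request:
arm_command --steps '[[[1, 0, 0, -0.02, 0], [1, 0, 0, -0.05, 0], [1, 0, 0, -0.05, 0], [1, 0, 0, -0.05, 0], [1, 0, 0, -0.05, 0], [1, 0, 0, -0.05, 0], [1, 0, 0, -0.05, 0], [1, 0, 0, -0.05, 0], [1, 0, 0, -0.03, 0], [1, 0, -0.05, 0, 0], [1, 0, -0.05, 0, 0], [1, 0, -0.05, 0, 0], [1, 0, 0, 0, 0], [1, 0, 0, 0, 0], [1, 0, 0, 0, 0]]]'

```text
t: 19.45
position: [0.4276, -0.1419, 0.1832]
tcp_rot: [-1.217, 1.199, -1.197]
wrist_force: [0.6, -0.6, -4.2]
width: 0.17
```

```bash
python3 - <<'E'
from h import *
snap("wrist","pics/w5.png")
o=r.get_obs();print({k:np.round(v,4).tolist() for k,v in o.items()if k in("t","position","wrist_force","moment","tcp_rot")})
crop("pics/w5.png","pics/c7.png",270,100,260,195,3)
E
```

```text
{'t': 19.5, 'position': [0.4276, -0.142, 0.1832], 'tcp_rot': [-1.2169, 1.1992, -1.1973], 'wrist_force': [-0.0183, 0.6491, -3.8312], 'moment': [-0.0066, -0.0467, 0.0394]}
```

View pics/c7.png

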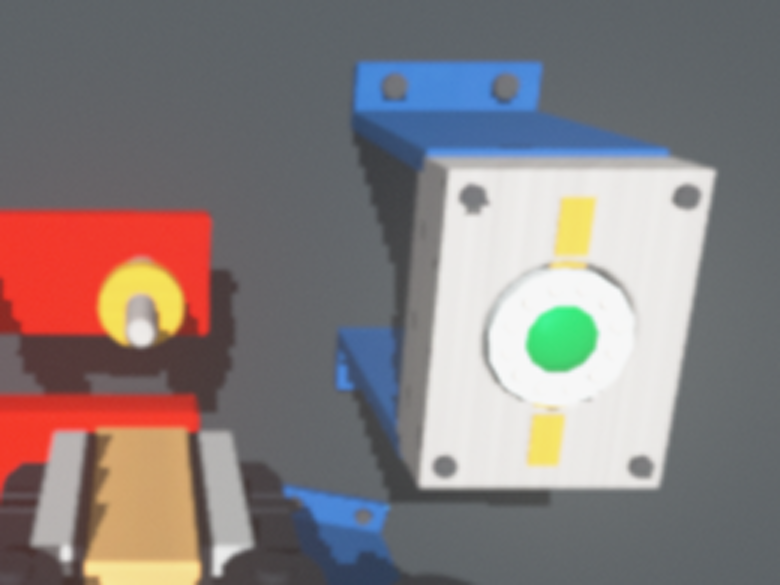

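Request:
arm_command --steps '[[[1, -0.06, 0, 0, 0], [1, -0.1, 0, 0, 0], [1, -0.11, 0, 0, 0], [1, -0.11, 0, 0, 0], [1, -0.11, 0, 0, 0], [1, -0.11, 0, 0, 0], [1, -0.11, 0, 0, 0], [1, -0.11, 0, 0, 0], [1, -0.06, 0, 0, 0], [1, -0.0573, 0, 0.0958, 0], [1, -0.0573, 0, 0.0958, 0], [1, -0.0573, 0, 0.0958, 0], [1, -0.0573, 0, 0.0958, 0], [1, -0.0573, 0, 0.0958, 0], [1, -0.0573, 0, 0.0958, 0], [1, 0, 0, 0, -0.035], [1, 0, 0, 0, -0.035], [1, 0, 0, 0, -0.033], [1, 0, 0, 0, 0], [1, 0, 0, 0, 0]]]'

```text
t: 21.5
position: [0.5668, 0.1657, 0.1831]
tcp_rot: [-1.306, 1.047, -1.046]
wrist_force: [-0.7, -1.1, -3.7]
width: 0.176
```

Request:
arm_command --steps '[[[1, 0, 0.03, 0, 0], [1, 0, 0.04, 0, 0], [1, 0, 0.04, 0, 0], [1, 0, 0.03, 0, 0], [1, 0, 0.016, 0, 0], [1, 0, 0.008, 0, 0], [1, 0, 0, 0, 0], [1, 0, 0, 0, 0], [1, 0, 0, 0, 0]]]'

```text
t: 22.4
position: [0.5674, 0.166, 0.1432]
tcp_rot: [-1.305, 1.044, -1.045]
wrist_force: [1.0, 0.6, -3.7]
width: 0.17
```

Request:
arm_command --steps '[[[1, 0, 0.008, 0, 0], [1, 0, 0.006, 0, 0], [1, 0, 0, 0, 0], [1, 0, 0, 0, 0], [1, 0, 0, 0, 0]]]'

```text
t: 22.9
position: [0.5672, 0.1659, 0.1393]
tcp_rot: [-1.306, 1.045, -1.045]
wrist_force: [0.4, -0.4, -2.9]
width: 0.173
```

Request:
arm_command --steps '[[[1, 0, 0.002, 0, 0], [1, 0, 0, 0, 0], [1, 0, 0, 0, 0]]]'

```text
t: 23.2
position: [0.5672, 0.1659, 0.139]
tcp_rot: [-1.305, 1.045, -1.045]
wrist_force: [0.3, 0.3, -1.4]
width: 0.172
```

Request:
arm_command --steps '[[[1, 0, 0.002, 0, 0], [1, 0, 0, 0, 0], [1, 0, 0, 0, 0]]]'

```text
t: 23.5
position: [0.5673, 0.1659, 0.1389]
tcp_rot: [-1.305, 1.045, -1.045]
wrist_force: [-2.2, 0.4, 6.0]
width: 0.173
```

Request:
arm_command --steps '[[[0.8, 0, 0, 0, 0], [0.6, 0, 0, 0, 0], [0.4, 0, 0, 0, 0], [0.2, 0, 0, 0, 0], [0, 0, 0, 0, 0], [0, 0, 0, 0, 0], [0, 0, 0, 0, 0], [0, 0, 0, 0, 0], [0, 0, 0, 0, 0], [0, 0, 0, 0, 0]]]'

```text
t: 24.5
position: [0.5671, 0.1659, 0.1383]
tcp_rot: [-1.306, 1.045, -1.045]
wrist_force: [-0.4, -0.6, -0.6]
width: 1.004
```

Request:
arm_command --steps '[[[0, 0, -0.03, 0, 0], [0, 0, -0.06, 0, 0], [0, 0, -0.1, 0, 0], [0, 0, -0.1, 0, 0], [0, 0, -0.1, 0, 0], [0, 0, -0.1, 0, 0], [0, 0, -0.1, 0, 0], [0, 0, -0.1, 0, 0], [0, 0, 0, 0, 0], [0, 0, 0, 0, 0]]]'

```text
t: 25.5
position: [0.5672, 0.1659, 0.3115]
tcp_rot: [-1.304, 1.044, -1.045]
wrist_force: [0.2, 0.2, -0.4]
width: 0.999
```

```bash
python3 - <<'E'
from h import *
snap("wrist","pics/w6.png");snap("scene","pics/s6.png")
o=r.get_obs();print(o["t"],o["position"],o["wrist_force"])
im=cv2.imread("pics/w6.png");a=cv2.resize(im[100:230,220:400],(450,325));s=cv2.imread("pics/s6.png")[140:290,200:410];b=cv2.resize(s,(455,325))
cv2.imwrite("pics/c8.png",cv2.resize(np.hstack([a,b]),(800,287)))
E
```

```text
25.6 [0.56637488 0.16582504 0.30998065] [-0.55561637  0.5102868   0.03501769]
```

View pics/c8.png

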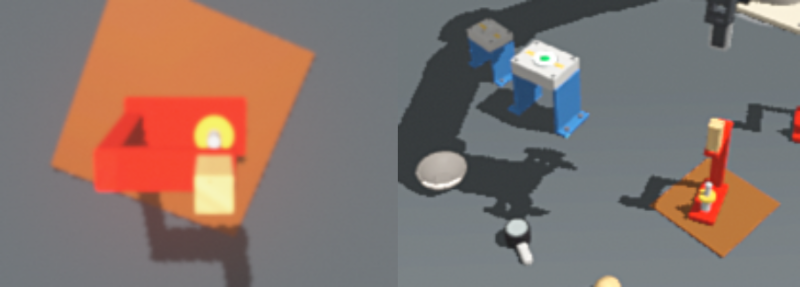

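The tool stands upright on the mat and the locket is proud in its pocket. The gripper is clear, so I'm handing in.

```bash
python3 -c "
from plant import r
print(r.close_job())"
```

```text
the job is handed in; nothing more can be done
None
```

The locket is pushed up proud in its pocket, the tool is back upright on the mat, and I handed the job in at about 25.6 s (no verdict is reported).

- **Push:** I took the farthest red tool, the one on the mat, by its handle and brought it in under the larger die. The rod entered the hole with under 2 N of side force. The locket's drag was about 7–8 N.
- **Stop:** The collar came home after about 4.7 mm of push, at roughly 11 N beyond the drag. During a 0.3 s hold a reading suggested about 15 N. That is more than the 10 N asked for but below the 20 N limit, so I backed off.
- **Last checks:** The pictures show the locket higher but still in its pocket. The tool stands upright close to where it started, the dish and loupe look undisturbed, and the gripper is open and clear. I estimate the locket at about 4.5 mm above the pocket floor from the arm's travel; I did not measure it separately in the images.
- **Not checked:** The graver is mostly outside the last crop, and I made no numeric check of it, the dish or the loupe. The robot never went near them. None of the checks I made failed. The cameras disagreed by 1–4 mm on positions, so I aligned the rod to the die within a single wrist picture.

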